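Make up a trimming kit and a mounting kit

ROBOT

A 6-joint arm with a two-finger parallel gripper is mounted at the origin on a cart in front of the work surface, level with it; the furniture and walls round the work are solid. World frame = base frame: x ahead of the robot, y to its left, z up, the work surface at z = 0. Lengths are in m, angles in degrees, forces in N, time in s.
With the tool pointing down it reaches from about 0.3 to 0.75 m from the base axis. Payload 8.5 kg.
Tool frame: the origin (TCP) lies at the very end of the fingers, on their centre line; the grasp point (between the pads) lies 19 mm behind it (env.grasp_offset is the distance from the TCP to the grasp point, in m); y points along the fingers, z is the direction in which the jaws open and shut, and the axes are right-handed (so a half turn about y gives the same grasp; the last joint's range is limited). The gripper opens to 85 mm and grips with 20 to 120 N. Pads are 22 mm wide; open, the fingers measure 114 mm over their backs; the gripper's body (76 mm by 85 mm) begins 54 mm behind the grasp point. The pads swing forward as they close: fully open they stand 13 mm farther back than shut.
Start: joints at [-89.055, 21.807, 74.336, -0, 83.858, -12.336], TCP at [0.126, -0.535, 0.231] pointing down, gripper open.
Joint ranges: [-178.18, 178.18], [-50.72, 133.34], [12.68, 142.11], [-81.47, 261.47], [9.98, 163.14], [-165.26, 165.26]. Speed limits (degrees/s): [136.94, 136.94, 180, 180, 180, 180].

INTERFACE

Orientations are given as a 3x3 rotation matrix whose columns are the frame's x, y, z axes.
In Python, from rig import env gives the robot as it stands. The module is installed in compiled form; this text tells all that it offers.
- The arm moves only by the shell command python3 -m pendant 'ROWS' [FORCE]. ROWS is JSON, a list of rows, each a list of 3 entries, a list of its own where there are three numbers: the shift along the world's x, y, z as a fraction of full scale, then the turn about the world's z as a fraction of full scale, then the opening, from 0 (shut) to 1 (fully open). A call has 1 to 12 rows; each row shifts and turns the commanded pose from where the row before left it; what a row does not reach is not made up. Full scale, the value 1, is 30 mm for a shift and 5 degrees for a turn. A row lasts 1/12 s, in which the tool goes at most 41.7 mm and 7.16 degrees, less where a joint would pass 70% of its speed; a pose out of reach is approached as far as the arm can. A call with a number of a shift or a turn outside -1 to 1 is refused whole. A call with a gripper value outside its range is refused whole. The fingers move at their own pace and stop on an object; FORCE is the grip in N (left out, the last holds). Time passes only in rows, so rows that do not move let the fingers close. It gives the time, the measured TCP pose, the force and the opening at its end, in the units of the state.
- env.observe(): the state, without advancing time (a new reading comes with each control period).
- env.get_image(name): name is "side" or "top" or "wrist"; returns (picture, depth): 400x640x3 uint8, red, green, blue; 400x640 float32, m along the optical axis (not along the pixel's ray), 0 where there is no reading.
- env.camera_model(name): a dict with "camera_matrix" (3x3 intrinsics, pixels), "R" (3x3) and "t" (3): a world point X has camera coordinates R X + t; the wrist camera has in their place "tool_from_camera" (4x4, takes a point from camera to tool coordinates, whose origin is the TCP and whose axes are the tool frame's). Camera axes: x right, y down, z forward; pixel columns grow to the right and rows downward; lengths in m; the calibration is good to about 2 mm. A picture is of the moment at which its call begins: read the wrist's pose just before it. camera_model takes no time and is no camera call.
- env.close_job(): hands the job in, once; it reports no verdict.
The state is a dict: "time_s": time; "q": joint angles; "qvel": joint speeds; "joint_efforts": joint torques, N m; "position": TCP position; "tool_rot": TCP orientation; "ft_force": force on the tool from outside, world axes, zero at the start; "wrist_torque": the same for the moment, N m; "grip_width": finger opening in m.
Only numpy, scipy, OpenCV 4.12 (cv2) and the standard library are available. Lean on these libraries where they do the work, as an engineer would, in place of code of your own. Each camera call takes 0.05 s, during which the arm holds its last target.

TASK

Make up two kits from the small stock that stands between the blue tray and the green tray. Trimming kit, in the blue tray: the yellow tape measure in the large bay and the black blade case in the small bay; mounting kit, in the green tray: the round tin in the large bay and the glue stick in the small bay. Each thing must sit flat on the floor of its bay, the same way up as it stands now (the glue stick standing), and the blue knob and the white correction-tape reel are left where they are.

Things in the scene. Friction and masses are not known exactly. Their poses are not given: they have to be found in the camera images.
- blue_tray: Blue kit tray, fixed, 114 (x) x 191 (y) x 12 mm high, grey pads in its two bays; floor 4 mm, walls and divider 5 mm thick, bays 8 mm deep. Origin: centre of its underside; z up. Large bay: 104 x 104 mm inside, centre at x 0, y +38.5 mm in the tray's frame. Small bay: 104 (x) x 72 (y) mm inside, centre at x 0, y -54.5 mm; a small white card holder is on its outer end.
- green_tray: Green kit tray, fixed, 114 (x) x 191 (y) x 12 mm high, grey pads in its two bays; floor 4 mm, walls and divider 5 mm thick, bays 8 mm deep. Origin: centre of its underside; z up. Large bay: 104 x 104 mm inside, centre at x 0, y +38.5 mm in the tray's frame. Small bay: 104 (x) x 72 (y) mm inside, centre at x 0, y -54.5 mm; a small white card holder is on its outer end.
- measure_center (a point): Yellow pocket tape measure lying flat: a round body 64 mm in diameter and 22 mm high (25 mm at its lock button), with a mouth that sticks out so that it is 72 mm long in y. The point is the centre of the round body, 11 mm above its underside. Take it across the round body, best along its x axis. z is up.
- case_center (a point): Small black oblong pocket case for snap-off blades, 21 (x) x 49 (y) mm, 27 mm high with a lid ridge to 30 mm. The point is its centre, 13.5 mm above its underside. Take it across its 21 mm width, along its x axis. z is up.
- tin_center (a point): Round pale grey tin with a lid (its top mottled cream), 60 mm in diameter, 32 mm high, standing on its base. The point is its centre, 16 mm above its underside. Take it across the diameter. z is up.
- glue_center (a point): Glue stick standing upright: white barrel above, blue below, 31 mm in diameter (29 mm in the lower 45 mm), 96 mm tall. The point is its centre, 48 mm above its underside. z is up.
- knob_center (a point): Blue star-shaped clamping knob, 37 x 41 mm, 42 mm high with its steel stud pointing up; not wanted in either kit. The point is its centre, 15 mm above its underside. 
- reel_center (a point): White correction-tape reel with reddish marks, lying flat, 43 x 58 x 15 mm; not wanted in either kit. The point is the centre of its round part, 7.5 mm above its underside.
Things that resemble listed ones, but are neither listed nor needed, are in the scene too. Of the things like the part that bears tin_center, leave any that is pink; of the rest the larger one is meant.

How it is judged:
By the outcome, as a careful person would: the job done as asked, in the order asked, and still so for the second after the job is handed in, with the robot touching nothing.
It also fails if it takes over 112 s, if anything falls off the work surface, if the arm or the gripper's body presses on something with over 40 N, if the wrist force passes 120 N, or if a joint passes its speed limit or range.

## Working session

There is one attempt and no reset: what is moved stays moved. The work goes in short steps, Python scripts to look and compute and a shell command to move; the robot and the scene stay as the last step left them, time stands still between calls to the robot, and variables do not carry over. Pictures are saved under pics/ and viewed, and the job is handed in when it is done.

```bash
mkdir -p pics; cat > h.py <<'E'
import numpy as np, cv2
from rig import env
def snap(name,fn):
    o=env.observe(); im,d=env.get_image(name); cv2.imwrite('pics/%s.png'%fn,im[:,:,::-1])
    m=env.camera_model(name); np.savez(fn+'.npz',im=im,d=d,pos=o['position'],rot=o['tool_rot'],K=m['camera_matrix'],R=m.get('R',0),t=m.get('t',0),T=m.get('tool_from_camera',0))
def load(fn): return np.load(fn+'.npz')
def w(s,u,v,z=None,dep=None):
    K=s['K']; r=np.linalg.inv(K)@np.array([u,v,1.])
    if s['R'].ndim==2: A=s['R'].T; c=-A@s['t']
    else:
        T=s['T']; Rt=s['rot']; A=Rt@T[:3,:3]; c=Rt@T[:3,3]+s['pos']
    rw=A@r
    if z is not None: k=(z-c[2])/rw[2]
    else: k=dep if dep is not None else s['d'][int(v),int(u)]
    return c+k*rw
E
python3 - <<'E'
from h import *
o=env.observe(); print({k:np.round(v,3) for k,v in o.items()}, env.grasp_offset)
for n in ('top','side','wrist'): snap(n,n+'0')
print(env.observe()['time_s'])
E
```

```text
{'time_s': np.float64(0.0), 'q': array([-89.054,  21.842,  74.386,  -0.   ,  83.858, -12.334]), 'qvel': array([ 0.05 , -0.018, -0.002,  0.017,  0.081, -0.106]), 'joint_efforts': array([-1.0000e-03, -4.4846e+01, -2.3128e+01, -0.0000e+00,  5.0000e-03,
        0.0000e+00]), 'position': array([ 0.126, -0.535,  0.231]), 'tool_rot': array([[-0.973, -0.   ,  0.23 ],
       [-0.23 ,  0.002, -0.973],
       [-0.   , -1.   , -0.001]]), 'ft_force': array([ 0.523,  0.227, -0.156]), 'wrist_torque': array([ 0.005, -0.024, -0.018]), 'grip_width': np.float64(0.086)} 0.0187
0.15
```

View pics/top0.png

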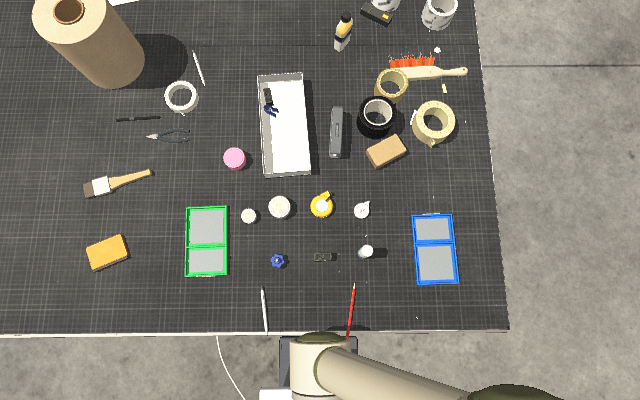

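View pics/side0.png

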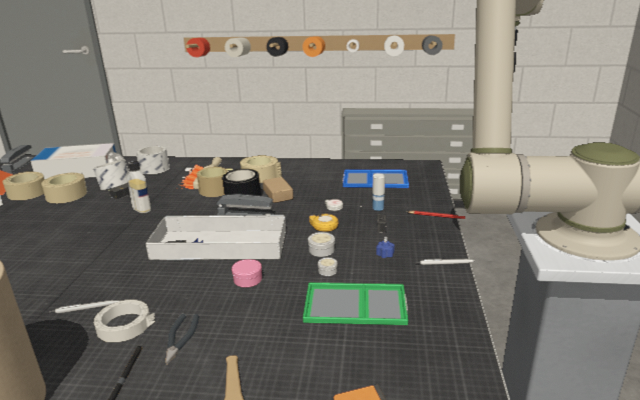

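View pics/wrist0.png

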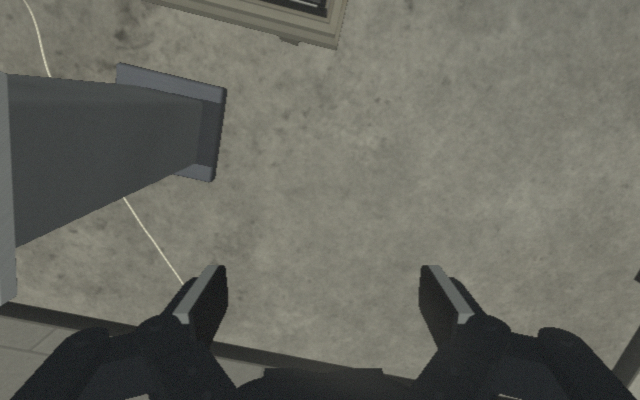

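```bash
python3 - <<'E'
from h import *
s=load('top0')
c=s['im'][180:300,170:470,::-1]
cv2.imwrite('pics/crop1.png',cv2.resize(c[:, :150],None,fx=5,fy=5,interpolation=cv2.INTER_CUBIC))
cv2.imwrite('pics/crop2.png',cv2.resize(c[:,120:],None,fx=4.4,fy=4.4,interpolation=cv2.INTER_CUBIC))
print(s['K'],s['R'],s['t'])
E
```

```text
[[387.52083914   0.         315.51018346]
 [  0.         387.52083914 198.38606288]
 [  0.           0.           1.        ]] [[-0.0095686  -0.9999484   0.00341087]
 [-0.97762538  0.00863806 -0.2101761 ]
 [ 0.21013579 -0.00534564 -0.9776576 ]] [0.0167058  0.63268283 0.95785697]
```

View pics/crop1.png

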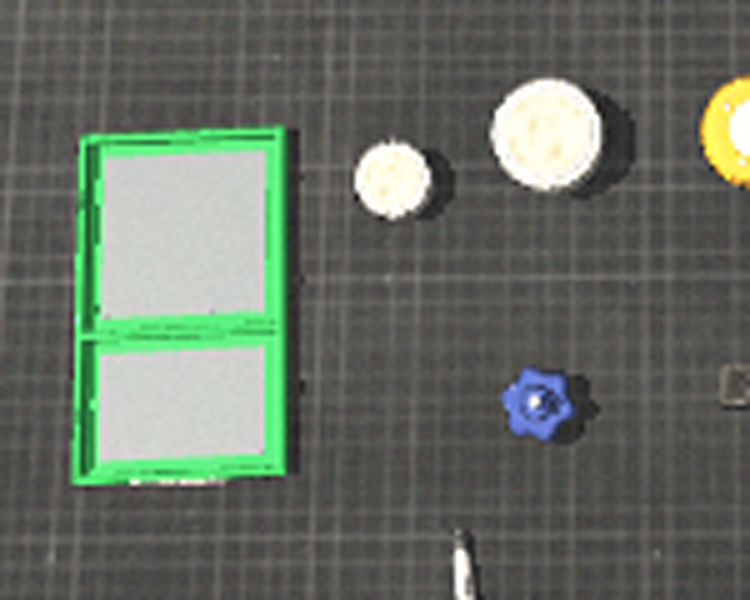

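View pics/crop2.png

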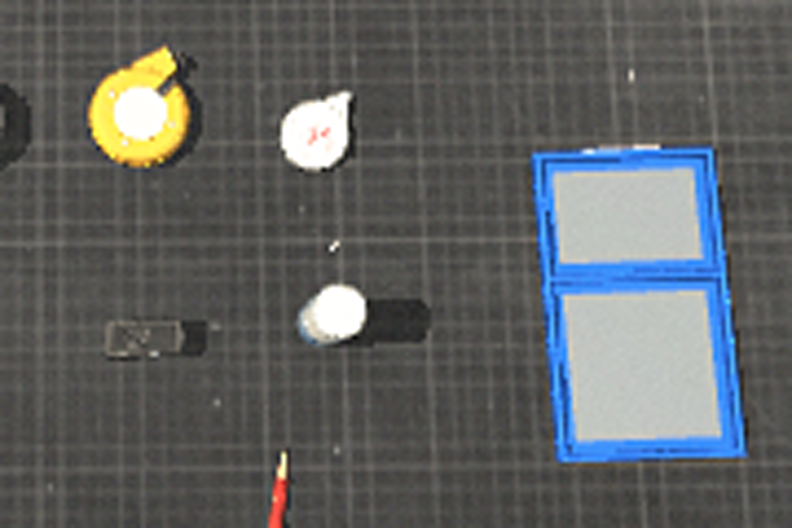

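```bash
python3 - <<'E'
from h import *
s=load('top0')
def p(n,a,f,o,z):
    u,v=a[0]/f+o[0]-.4,a[1]/f+o[1]-.4
    P=w(s,u,v,z); D=w(s,round(u),round(v)); print(n,np.round(P,4),np.round(D,4)); return P
A=(5,(170,180));B=(4.4,(290,180))
p('measure',(139,116),*B,.022);p('mouth',(165,58),*B,.015)
p('case',(144,338),*B,.028);p('caseL',(105,338),*B,.028);p('caseR',(183,338),*B,.028)
p('caseT',(144,320),*B,.028);p('caseB',(144,357),*B,.028)
p('tin',(547,134),*A,.032);p('tinL',(491,134),*A,.032);p('tinR',(604,134),*A,.032)
p('small',(393,179),*A,.022);p('glue',(340,311),*B,.096);p('knob',(538,402),*A,.03);p('reel',(316,134),*B,.015)
for n,cs,X in (('blue',[(533,151),(714,149),(745,457),(561,460)],B),('green',[(82,136),(286,128),(284,474),(74,483)],A)):
    q=np.array([p(n,c,*X,.012) for c in cs]); print(q.mean(0), np.linalg.norm(q-np.roll(q,-1,0),axis=1), [np.degrees(np.arctan2(*(b-a)[1::-1])) for a,b in zip(q,np.roll(q,-1,0))])
E
```

```text
measure [ 0.6211 -0.0048  0.022 ] [ 0.6206 -0.0042  0.0237]
mouth [ 0.6597 -0.0219  0.015 ] [ 0.6587 -0.0216  0.0167]
case [ 0.483 -0.006  0.028] [ 0.484  -0.0051  0.0292]
caseL [0.4832 0.0176 0.028 ] [ 0.4862  0.0189 -0.0015]
caseR [ 0.4828 -0.0296  0.028 ] [ 0.484  -0.0291  0.027 ]
caseT [ 0.4938 -0.0061  0.028 ] [ 4.968e-01 -5.800e-03 -4.000e-04]
caseB [ 0.4716 -0.0058  0.028 ] [ 0.4726 -0.0056 -0.0046]
tin [0.6189 0.1104 0.032 ] [0.6203 0.1105 0.0308]
tinL [0.6192 0.1409 0.032 ] [0.621  0.1408 0.0284]
tinR [0.6186 0.0793 0.032 ] [0.6202 0.0806 0.0298]
small [0.5965 0.1953 0.022 ] [0.5978 0.196  0.0213]
glue [ 0.4929 -0.116   0.096 ] [ 0.4934 -0.1161  0.0976]
knob [0.4746 0.1139 0.03  ] [0.4742 0.1136 0.038 ]
reel [ 0.6099 -0.1161  0.015 ] [ 0.6108 -0.1154  0.011 ]
blue [ 0.5984 -0.2527  0.012 ] [ 0.6011 -0.2579 -0.0056]
blue [ 0.5986 -0.3669  0.012 ] [ 0.6027 -0.3732 -0.0042]
blue [ 0.4091 -0.3699  0.012 ] [ 0.4103 -0.3715  0.0085]
blue [ 0.4084 -0.2581  0.012 ] [ 0.4088 -0.2581  0.0109]
[ 0.50361059 -0.31187895  0.012     ] [0.11416618 0.18952988 0.11179864 0.19003368] [np.float64(-89.87328026847335), np.float64(-179.0991241122556), np.float64(90.36101090340416), np.float64(1.6130703972912488)]
green [0.624  0.3702 0.012 ] [0.6231 0.3696 0.0136]
green [0.6275 0.2572 0.012 ] [0.6301 0.2591 0.0015]
green [0.4387 0.251  0.012 ] [0.4398 0.2518 0.0135]
green [0.4351 0.363  0.012 ] [0.4357 0.3653 0.0084]
[0.53132088 0.31033906 0.012     ] [0.11299578 0.18885584 0.11202694 0.18902793] [np.float64(-88.21531450439738), np.float64(-178.11988900775594), np.float64(91.87060168575003), np.float64(2.1737256469649058)]
```

```bash
python3 -m pendant '[[[0.9,0.95,0],1,1],[[0.9,0.95,0],1,1],[[0.9,0.95,0],1,1],[[0.9,0.95,0],1,1],[[0.9,0.95,0],1,1],[[0.9,0.95,0],1,1],[[0.9,0.95,0],1,1],[[0.9,0.95,0],1,1],[[0.9,0.95,0],1,1],[[0.9,0.95,0],1,1],[[0.9,0.95,0],1,1],[[0.9,0.95,0],1,1]]' 40; python3 -c "
from h import *
print(load('wrist0')['T'].round(4))"
```

```text
time_s: 1.15
position: [0.4513, -0.1915, 0.2313]
tool_rot: [[-0.284, -0.0, 0.959], [-0.959, 0.0, -0.284], [-0.0, -1.0, -0.0]]
ft_force: [-0.5, -0.8, 0.4]
grip_width: 0.0855
[[-3.000e-04  9.538e-01  3.005e-01 -7.820e-02]
 [-6.000e-04 -3.005e-01  9.538e-01 -1.412e-01]
 [ 1.000e+00  1.000e-04  7.000e-04  1.000e-04]
 [ 0.000e+00  0.000e+00  0.000e+00  1.000e+00]]
```

```bash
python3 -m pendant '[[[0.47,0.52,-0.1],1,1],[[0.47,0.52,-0.1],1,1],[[0.47,0.52,-0.1],1,1],[[0.47,0.52,-0.1],1,1],[[0.47,0.52,-0.1],1,1],[[0.47,0.52,-0.1],1,1],[[0.47,0.52,-0.1],1,1],[[0.47,0.52,-0.1],1,1],[[0.47,0.52,-0.1],1,1],[[0.47,0.52,-0.1],1,1],[[0.47,0.52,-0.1],1,1],[[0.47,0.52,-0.1],1,1]]'; python3 -c "
from h import *
snap('wrist','w1')"
```

```text
time_s: 2.15
position: [0.62, -0.0052, 0.1948]
tool_rot: [[0.689, -0.001, 0.725], [-0.725, 0.0, 0.689], [-0.001, -1.0, -0.0]]
ft_force: [0.6, -0.4, 0.6]
grip_width: 0.0854
```

View pics/w1.png

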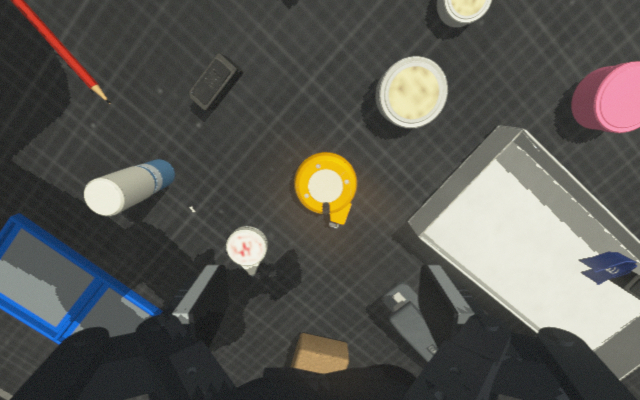

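```bash
python3 - <<'E'
from h import *
s=load('w1')
cv2.imwrite('pics/w1c.png',cv2.resize(s['im'][60:260,180:460,::-1],None,fx=2.8,fy=2.8,interpolation=cv2.INTER_CUBIC))
for n,u,v,z in (('meas',326,184,.022),('mL',295,183,.015),('mR',357,183,.015),('tin',413,91,.032),('case',214,80,.028),('glue',105,196,.096),('reel',246,246,.015)):
    print(n,w(s,u,v,z).round(4),w(s,u,v).round(4))
E
```

```text
meas [ 0.6234 -0.0029  0.022 ] [ 0.6234 -0.0029  0.0222]
mL [ 0.6014 -0.0247  0.015 ] [ 0.6011 -0.024   0.018 ]
mR [0.6464 0.0181 0.015 ] [ 0.6505  0.0164 -0.0018]
tin [0.6191 0.1115 0.032 ] [0.6194 0.1119 0.0299]
case [ 0.4864 -0.0018  0.028 ] [ 0.4862 -0.002   0.027 ]
glue [ 0.4955 -0.1126  0.096 ] [ 0.4954 -0.1127  0.0958]
reel [ 0.6098 -0.1118  0.015 ] [ 0.6099 -0.1125  0.0136]
```

View pics/w1c.png

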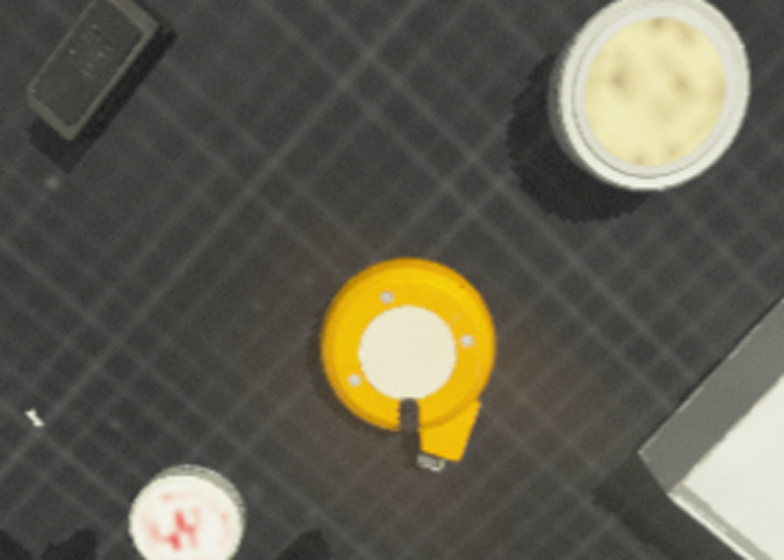

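```bash
python3 -m pendant '[[[0.1,0.07,-1],0,1],[[0,0,-1],0,1],[[0,0,-1],0,1],[[0,0,-1],0,1],[[0,0,-0.8],0,1],[[0,0,-0.6],0,1],[[0,0,-0.5],0,1],[[0,0,-0.4],0,1],[[0,0,0],0,1]]'; python3 -m pendant '[[[0,0,0],0,0.6],[[0,0,0],0,0.5],[[0,0,0],0,0.5],[[0,0,0],0,0.5],[[0,0,0],0,0.5],[[0,0,0],0,0.5],[[0,0,0],0,0.5],[[0,0,0],0,0.5]]' 40;  python3 -c "
from h import *
snap('wrist','w2')"
```

```text
time_s: 2.95
position: [0.6212, -0.0039, 0.0038]
tool_rot: [[0.685, -0.004, 0.728], [-0.728, 0.001, 0.685], [-0.004, -1.0, -0.003]]
ft_force: [-0.1, -0.1, -1.0]
grip_width: 0.0852
time_s: 3.62
position: [0.6234, -0.0041, 0.0079]
tool_rot: [[0.686, 0.003, 0.728], [-0.728, -0.001, 0.686], [0.002, -1.0, 0.002]]
ft_force: [-0.3, 0.4, 6.4]
grip_width: 0.0611
```

View pics/w2.png

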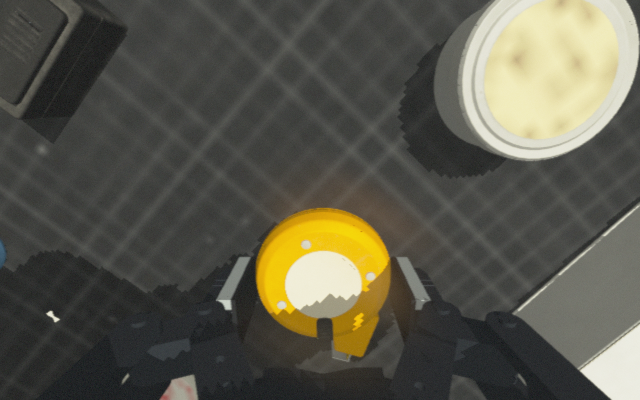

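```bash
python3 -m pendant '[[[0,0,0],0,0.5],[[0,0,0],0,0.5],[[0,0,0],0,0.5]]';  python3 - <<'E'
from h import *
snap('wrist','w3')
s=load('w3')
cv2.imwrite('pics/w3c.png',cv2.resize(s['im'][180:400,180:460,::-1],None,fx=2.7,fy=2.7,interpolation=cv2.INTER_CUBIC))
print(s['pos'])
for n,u,v,z in (('meas',323,283,.022),):
    print(n,w(s,u,v,z).round(4),w(s,u,v).round(4))
for u,v in ((240,265),(225,300),(408,265),(422,298),(300,230)): print(u,v,w(s,u,v).round(4), s['d'][v,u])
E
```

```text
time_s: 3.92
position: [0.6233, -0.0041, 0.0078]
tool_rot: [[0.686, 0.003, 0.728], [-0.728, -0.001, 0.686], [0.002, -1.0, 0.002]]
ft_force: [-0.2, 0.2, 6.3]
grip_width: 0.0615
[ 0.62333794 -0.0041011   0.00784599]
meas [ 0.6239 -0.003   0.022 ] [ 0.6242 -0.0032  0.0214]
240 265 [ 0.5917 -0.02    0.0237] 0.13926946
225 300 [ 0.5924 -0.0195  0.0492] 0.115009785
408 265 [0.6432 0.0289 0.0243] 0.13871956
422 298 [0.642  0.0282 0.0492] 0.114914656
300 230 [0.6005 0.0077 0.0193] 0.13923147
```

View pics/w3c.png

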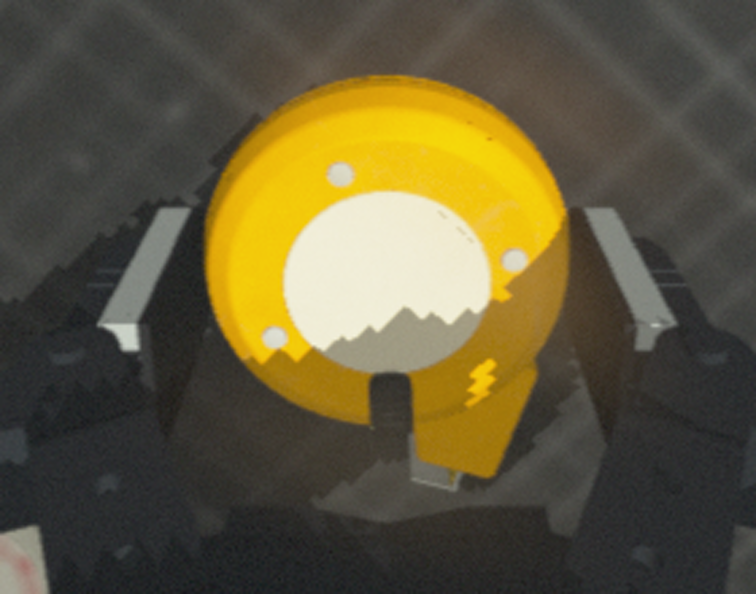

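```bash
python3 - <<'E'
from h import *
s=load('w3')
for u in (243,246,402,399):
  for v in range(252,266,2): print(u,v,w(s,u,v).round(4), s['im'][v,u])
E
```

```text
243 252 [ 0.5922 -0.0279 -0.0016] [67 67 64]
243 254 [ 0.5929 -0.0288 -0.0017] [52 57 55]
243 256 [ 0.5936 -0.0294 -0.0012] [65 67 63]
243 258 [ 0.5916 -0.0203  0.0169] [131 138 131]
243 260 [ 0.5919 -0.0202  0.0186] [132 137 130]
243 262 [ 0.5919 -0.0188  0.0223] [134 137 130]
243 264 [ 0.5924 -0.0191  0.0232] [132 136 132]
246 252 [ 0.5932 -0.0263 -0.0006] [65 65 61]
246 254 [ 0.5941 -0.0279 -0.0019] [49 50 49]
246 256 [ 0.5948 -0.0287 -0.0018] [68 71 69]
246 258 [ 0.5924 -0.0189  0.0178] [130 134 129]
246 260 [ 0.5928 -0.0191  0.0189] [130 133 127]
246 262 [ 0.5931 -0.0188  0.0208] [132 137 131]
246 264 [ 0.5934 -0.0183  0.0229] [117 121 118]
402 252 [ 0.6507  0.0268 -0.0022] [82 76 69]
402 254 [ 0.6513  0.0261 -0.0017] [79 74 65]
402 256 [ 0.6522  0.0253 -0.0019] [88 83 77]
402 258 [0.6424 0.0282 0.0179] [133 135 127]
402 260 [0.642  0.0279 0.0199] [134 135 126]
402 262 [0.6418 0.0276 0.0216] [132 134 126]
402 264 [0.6414 0.0273 0.0235] [131 136 127]
399 252 [ 0.6494  0.0258 -0.0018] [84 79 70]
399 254 [ 0.6504  0.025  -0.0022] [83 78 71]
399 256 [ 0.6516  0.0241 -0.0028] [85 81 76]
399 258 [0.6416 0.0272 0.0175] [130 133 125]
399 260 [0.6407 0.0272 0.0206] [132 135 126]
399 262 [0.6411 0.0266 0.0211] [123 124 114]
399 264 [0.6408 0.0263 0.0229] [104 103  96]
```

```bash
python3 -m pendant '[[[0,0,0],0,1],[[0,0,0],0,1],[[0,0,0],0,1],[[0,0,0],0,1]]' 
```

```text
time_s: 4.3
position: [0.6225, -0.004, 0.0063]
tool_rot: [[0.686, -0.0, 0.728], [-0.728, -0.0, 0.686], [-0.0, -1.0, -0.0]]
ft_force: [0.0, 0.2, 0.1]
grip_width: 0.0852
```

```bash
python3 -m pendant '[[[0.04,0.03,-0.15],0,1],[[0,0,-0.13],0,1],[[0,0,0],0,1],[[0,0,0],0,0.6],[[0,0,0],0,0.5],[[0,0,0],0,0.5],[[0,0,0],0,0.5],[[0,0,0],0,0.5],[[0,0,0],0,0.5],[[0,0,0],0,0.5],[[0,0,0],0,0.5]]' 50;python3 -c "
from h import *
snap('wrist','w4')"
```

```text
time_s: 5.22
position: [0.624, -0.0031, -0.0017]
tool_rot: [[0.686, 0.001, 0.728], [-0.728, -0.0, 0.686], [0.001, -1.0, 0.0]]
ft_force: [0.4, 0.8, 4.8]
grip_width: 0.0621
```

View pics/w4.png

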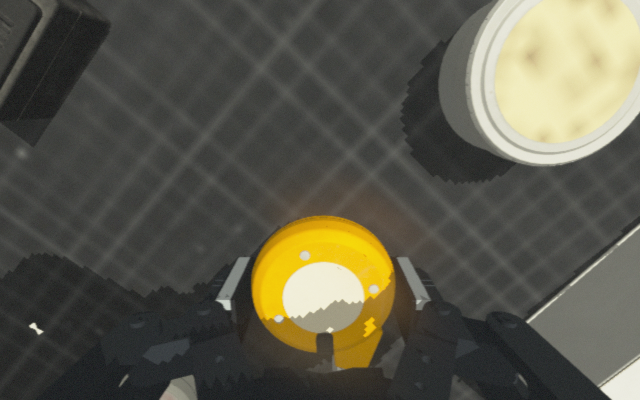

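```bash
python3 -m pendant '[[[0,0,0.3],0,0.5],[[0,0,0.5],0,0.5],[[0,0,1],0,0.5],[[0,0,1],0,0.5],[[0,0,1],0,0.5],[[0,0,1],0,0.5],[[0,0,0],0,0.5]]' ;python3 -c "
from h import *
snap('wrist','w5')"
```

```text
time_s: 5.85
position: [0.6258, -0.0034, 0.1483]
tool_rot: [[0.686, 0.01, 0.728], [-0.728, -0.002, 0.686], [0.008, -1.0, 0.006]]
ft_force: [0.5, -0.4, -0.5]
grip_width: 0.0616
```

View pics/w5.png

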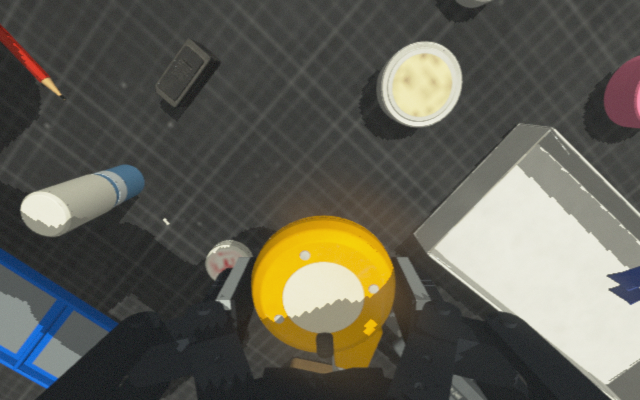

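```bash
python3 -m pendant '[[[-0.3,-0.55,0],0,0.5],[[-0.5,-0.93,0],0,0.5],[[-0.5,-0.93,0],0,0.5],[[-0.5,-0.93,0],0,0.5],[[-0.5,-0.93,0],0,0.5],[[-0.5,-0.93,0],0,0.5],[[-0.5,-0.93,0],0,0.5],[[-0.5,-0.93,0],0,0.5],[[-0.5,-0.93,0],0,0.5],[[-0.5,-0.93,0],0,0.5],[[-0.5,-0.93,0],0,0.5],[[-0.2,-0.4,0],0,0.5]]' ;python3 -c "
from h import *
snap('wrist','w6')"
```

```text
time_s: 6.9
position: [0.4566, -0.313, 0.1407]
tool_rot: [[0.684, -0.002, 0.73], [-0.73, 0.001, 0.684], [-0.002, -1.0, -0.001]]
ft_force: [0.4, -0.2, -1.4]
grip_width: 0.0618
```

View pics/w6.png

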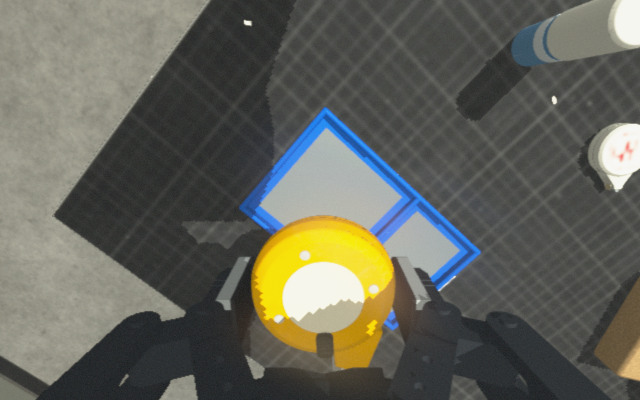

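```bash
python3 - <<'E'
from h import *
s=load('w6')
for u,v in ((325,109),(241,209),(481,252),(408,198),(414,202)): print(u,v,w(s,u,v,.012).round(4))
E
```

```text
325 109 [ 0.41   -0.2594  0.012 ]
241 209 [ 0.4139 -0.3694  0.012 ]
481 252 [ 0.597  -0.2534  0.012 ]
408 198 [ 0.5117 -0.2641  0.012 ]
414 202 [ 0.5181 -0.263   0.012 ]
```

```bash
python3 -m pendant '[[[0.18,0.07,-0.6],0,0.5],[[0,0,-1],0,0.5],[[0,0,-1],0,0.5],[[0,0,-0.8],0,0.5],[[0,0,-0.5],0,0.5],[[0,0,-0.3],0,0.5],[[0,0,-0.2],0,0.5],[[0,0,0],0,0.5],[[0,0,0],0,0.5]]' ;python3 -c "
from h import *
snap('wrist','w7')"
```

```text
time_s: 7.7
position: [0.4645, -0.3084, 0.0104]
tool_rot: [[0.686, 0.0, 0.728], [-0.728, -0.0, 0.686], [0.001, -1.0, 0.0]]
ft_force: [0.5, -0.7, -1.7]
grip_width: 0.0615
```

View pics/w7.png

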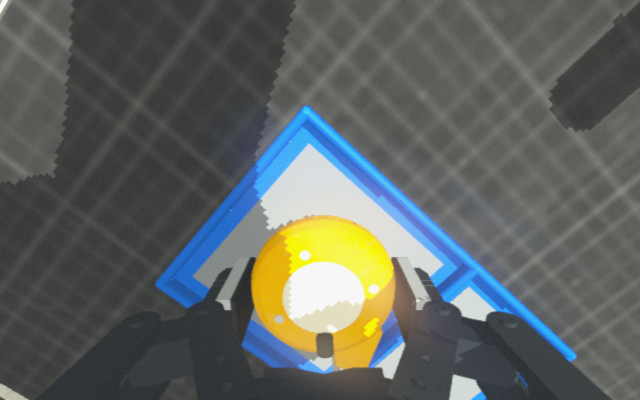

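```bash
python3 - <<'E'
from h import *
s=load('w7')
for u,v in ((306,107),(157,284),(455,276),(577,356)): print(u,v,w(s,u,v,.012).round(4))
print('meas',w(s,323,290,.032))
E
```

```text
306 107 [ 0.4096 -0.2585  0.012 ]
157 284 [ 0.4125 -0.3679  0.012 ]
455 276 [ 0.5135 -0.2667  0.012 ]
577 356 [ 0.5958 -0.2533  0.012 ]
meas [ 0.46434748 -0.30642216  0.032     ]
```

```bash
python3 -m pendant '[[[0,-0.07,-0.13],0,0.5],[[0,0,-0.12],0,0.5],[[0,0,0],0,0.5],[[0,0,0],0,0.5]]'
```

```text
time_s: 8.08
position: [0.4641, -0.3106, 0.0025]
tool_rot: [[0.685, 0.0, 0.728], [-0.728, 0.0, 0.685], [0.0, -1.0, 0.0]]
ft_force: [0.4, 0.2, -0.7]
grip_width: 0.0617
```

```bash
python3 -m pendant '[[[0,0,-0.03],0,0.5],[[0,0,0],0,0.5],[[0,0,0],0,0.84],[[0,0,0],0,0.84],[[0,0,0],0,0.84],[[0,0,0],0,0.84],[[0,0,0.1],0,0.84],[[0,0,0.4],0,0.86],[[0,0,0.8],0,1],[[0,0,1],0,1],[[0,0,1],0,1],[[0,0,1],0,1]]';python3 -c "
from h import *
snap('wrist','w8')"
```

```text
time_s: 9.08
position: [0.4639, -0.3103, 0.1321]
tool_rot: [[0.686, -0.0, 0.728], [-0.728, 0.0, 0.686], [-0.0, -1.0, 0.0]]
ft_force: [2.2, -1.1, -0.3]
grip_width: 0.0855
```

View pics/w8.png

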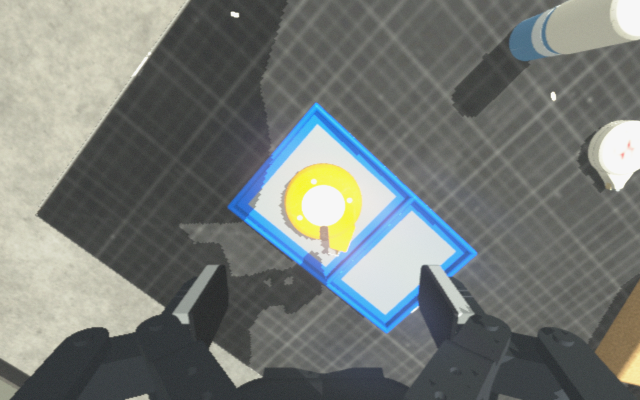

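```bash
python3 -m pendant '[[[0.06,0.5,1],-0.8,1],[[0.06,0.9,0.5],-0.8,1],[[0.06,0.95,0],-0.8,1],[[0.06,0.95,0],-0.8,1],[[0.06,0.95,0],-0.8,1],[[0.06,0.95,0],-0.8,1],[[0.06,0.95,0],-0.8,1],[[0.06,0.95,0],-0.8,1],[[0.06,0.95,0],-0.8,1],[[0.06,0.95,0],-0.8,1],[[0.06,0.95,0],-0.66,0.7],[[0.06,0.3,0],0,0.7]]';python3 - <<'E'
from h import *
snap('wrist','w9')
s=load('w9')
cv2.imwrite('pics/w9c.png',cv2.resize(s['im'][100:300,180:460,::-1],None,fx=2.8,fy=2.8,interpolation=cv2.INTER_CUBIC))
E
```

```text
time_s: 10.13
position: [0.4852, -0.0001, 0.1756]
tool_rot: [[-0.0, -0.0, 1.0], [-1.0, 0.001, -0.0], [-0.001, -1.0, -0.0]]
ft_force: [-0.2, -0.0, -0.6]
grip_width: 0.0639
```

View pics/w9.png

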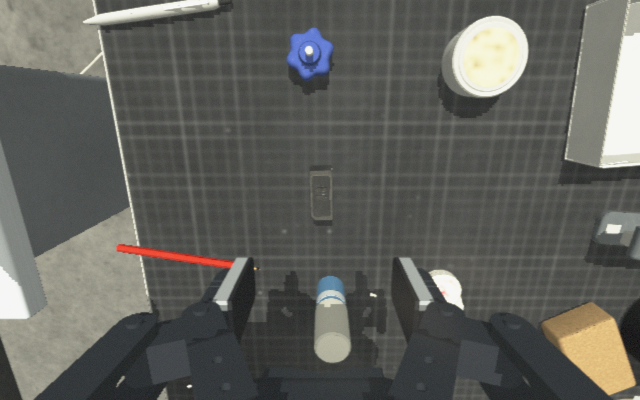

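View pics/w9c.png

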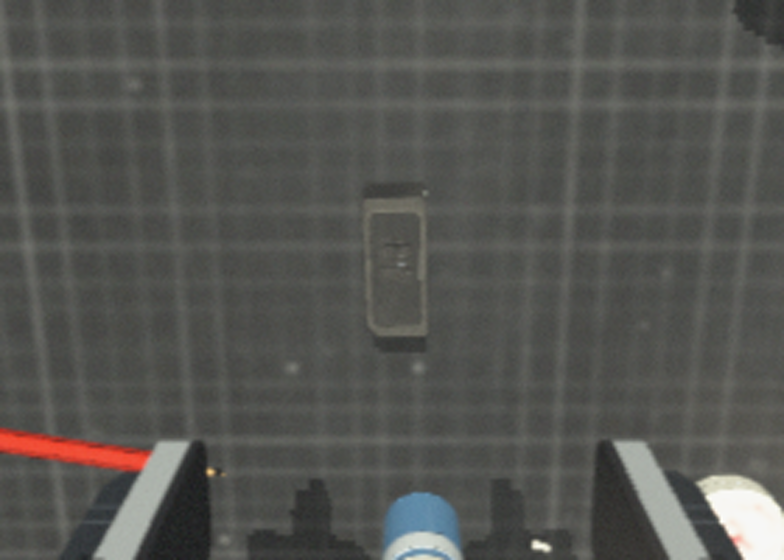

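```bash
python3 - <<'E'
from h import *
s=load('w9')
f=lambda a,b:(a/2.8+180-.3,b/2.8+100-.3)
for c in ((396,266),(364,198),(427,198),(427,335),(370,335)): print(w(s,*f(*c),.028).round(4))
print('glue base/top', w(s,333,347,.096).round(4), w(s,332,347).round(4))
print('tin',w(s,489,57,.032).round(4))
E
```

```text
[ 0.485  -0.0037  0.028 ]
[0.4748 0.0188 0.028 ]
[0.4949 0.0188 0.028 ]
[ 0.4953 -0.0275  0.028 ]
[ 0.4763 -0.0275  0.028 ]
glue base/top [ 0.4949 -0.1134  0.096 ] [ 0.4941 -0.114   0.0953]
tin [0.6187 0.1111 0.032 ]
```

```bash
python3 -m pendant '[[[0,-0.13,-0.8],0,0.6],[[0,0,-1],0,0.6],[[0,0,-1],0,0.6],[[0,0,-1],0,0.6],[[0,0,-0.8],0,0.6],[[0,0,-0.5],0,0.6],[[0,0,-0.3],0,0.6],[[0,0,-0.1],0,0.6],[[0,0,0],0,0.6],[[0,0,0],0,0.6]]';python3 -c "
from h import *
snap('wrist','w10')"
```

```text
time_s: 11.02
position: [0.4863, -0.0074, 0.0113]
tool_rot: [[-0.0, 0.001, 1.0], [-1.0, -0.0, -0.0], [0.0, -1.0, 0.001]]
ft_force: [1.0, 0.0, 0.4]
grip_width: 0.0512
```

View pics/w10.png

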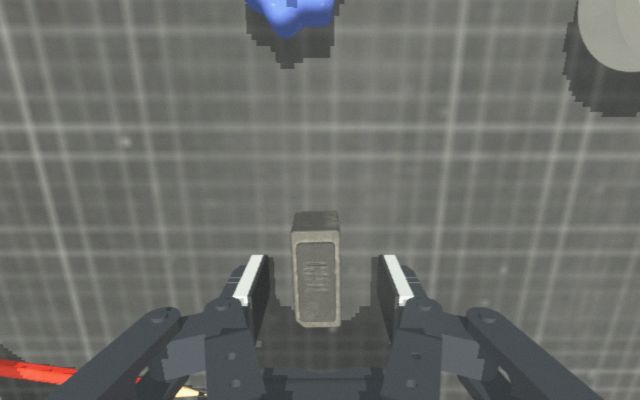

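```bash
python3 -m pendant '[[[-0.04,0.12,-0.1],0,0.6],[[0,0,0],0,0.6],[[0,0,0],0,0.3],[[0,0,0],0,0.1],[[0,0,0],0,0.1],[[0,0,0],0,0.1],[[0,0,0],0,0.1],[[0,0,0],0,0.1],[[0,0,0],0,0.1]]' 40;python3 -c "
from h import *
snap('wrist','w11')"
```

```text
time_s: 11.82
position: [0.4848, -0.0034, 0.0079]
tool_rot: [[-0.0, 0.001, 1.0], [-1.0, -0.0, -0.0], [0.0, -1.0, 0.001]]
ft_force: [-0.7, 1.4, 5.8]
grip_width: 0.0199
```

View pics/w11.png

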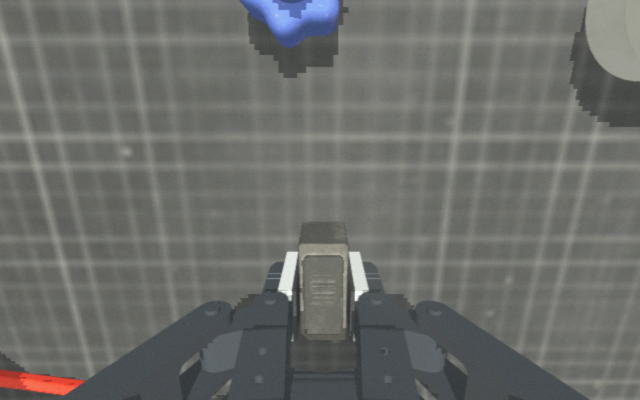

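```bash
python3 -m pendant '[[[0,0,0.3],0,0.1],[[0,0,0.6],0,0.1],[[0,0,1],0,0.1],[[0,0,1],0,0.1],[[0,0,1],0,0.1],[[0,0,1],0,0.1],[[0,0,0],0,0.1]]';  python3 -m pendant '[[[0.12,-0.5,0],0,0.1],[[0.22,-0.93,0],0,0.1],[[0.22,-0.93,0],0,0.1],[[0.22,-0.93,0],0,0.1],[[0.22,-0.93,0],0,0.1],[[0.22,-0.93,0],0,0.1],[[0.22,-0.93,0],0,0.1],[[0.22,-0.93,0],0,0.1],[[0.22,-0.93,0],0,0.1],[[0.22,-0.93,0],0,0.1],[[0.22,-0.93,0],0,0.1],[[0.1,-0.45,0],0,0.1]]';python3 -c "
from h import *
snap('wrist','w12')"
```

```text
time_s: 12.45
position: [0.4865, -0.0038, 0.1601]
tool_rot: [[-0.0, 0.009, 1.0], [-1.0, -0.002, -0.0], [0.002, -1.0, 0.009]]
ft_force: [0.2, -1.1, 0.1]
grip_width: 0.0202
time_s: 13.45
position: [0.557, -0.3139, 0.1538]
tool_rot: [[-0.002, -0.001, 1.0], [-1.0, -0.0, -0.002], [0.0, -1.0, -0.001]]
ft_force: [0.2, 1.0, -0.6]
grip_width: 0.0202
```

View pics/w12.png

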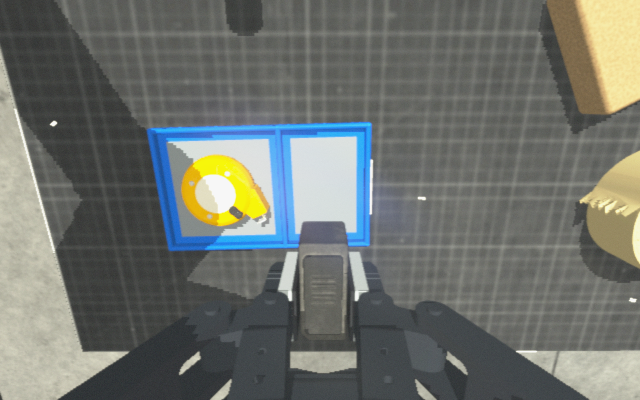

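```bash
python3 - <<'E'
from h import *
s=load('w12')
for u,v in ((371,124),(369,247),(283,128),(288,248),(149,130),(170,250)): print(u,v,w(s,u,v,.012).round(4))
E
```

```text
371 124 [ 0.5987 -0.2546  0.012 ]
369 247 [ 0.6015 -0.367   0.012 ]
283 128 [ 0.5249 -0.2577  0.012 ]
288 248 [ 0.5254 -0.3679  0.012 ]
149 130 [ 0.4121 -0.2592  0.012 ]
170 250 [ 0.414  -0.3698  0.012 ]
```

```bash
python3 -m pendant '[[[0.07,0.1,-0.6],0,0.1],[[0,0,-1],0,0.1],[[0,0,-1],0,0.1],[[0,0,-0.8],0,0.1],[[0,0,-0.6],0,0.1],[[0,0,-0.4],0,0.1],[[0,0,-0.2],0,0.1],[[0,0,0],0,0.1],[[0,0,0],0,0.1]]'
```

```text
time_s: 14.25
position: [0.5596, -0.308, 0.0173]
tool_rot: [[-0.0, 0.001, 1.0], [-1.0, -0.001, -0.0], [0.001, -1.0, 0.001]]
ft_force: [-0.6, 0.4, 0.5]
grip_width: 0.02
```

```bash
python3 -m pendant '[[[0,-0.08,-0.1],0,0.1],[[0,0,-0.1],0,0.1],[[0,0,0],0,0.1],[[0,0,0],0,0.1]]';python3 -c "
from h import *
snap('wrist','w13')"
```

```text
time_s: 14.58
position: [0.5598, -0.3111, 0.0119]
tool_rot: [[-0.0, 0.002, 1.0], [-1.0, -0.002, -0.0], [0.002, -1.0, 0.002]]
ft_force: [-0.3, -0.9, 5.1]
grip_width: 0.0199
```

View pics/w13.png

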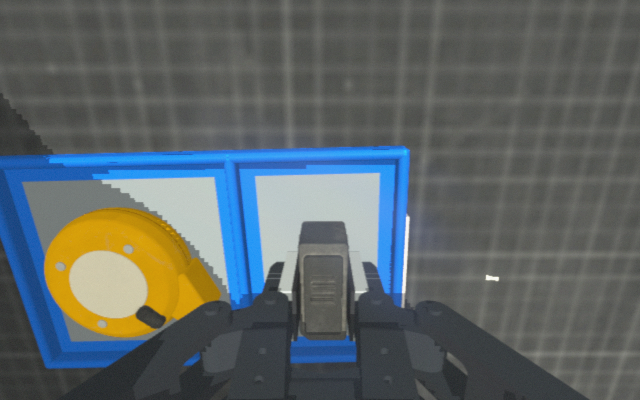

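Seated on the floor (5 N contact), centred in the small bay. Release with a modest opening, then lift.

```bash
python3 -m pendant '[[[0,0,0],0,0.35],[[0,0,0],0,0.35],[[0,0,0],0,0.35],[[0,0,0],0,0.35],[[0,0,0.2],0,0.35],[[0,0,0.6],0,0.4],[[0,0,1],0,1],[[0,0,1],0,1],[[0,0,1],0,1],[[0,0,1],0,1]]';python3 -c "
from h import *
snap('wrist','w14')"
```

```text
time_s: 15.47
position: [0.5591, -0.3101, 0.1565]
tool_rot: [[-0.0, 0.0, 1.0], [-1.0, -0.0, -0.0], [0.0, -1.0, 0.0]]
ft_force: [-0.5, -0.9, -0.5]
grip_width: 0.0802
```

View pics/w14.png

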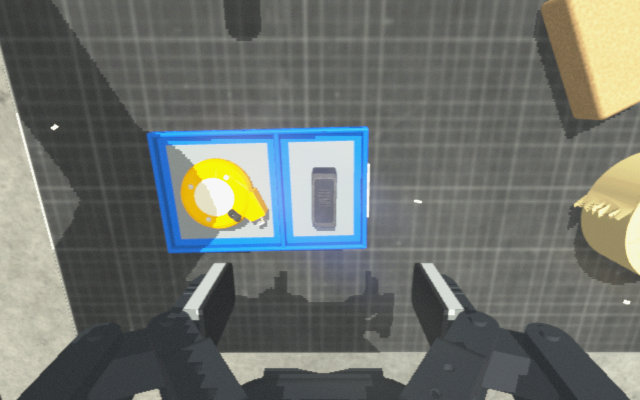

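```bash
python3 - <<'E'
from h import *
s=load('top0')
for u,v in ((263,177),(287,176),(311,174)): print(w(s,u,v,.0).round(4),w(s,u,v-3).round(4))
s=load('w1')
for u,v in ((412,226),(505,127)): print(w(s,u,v,.04).round(4),w(s,u,v).round(4))
E
```

```text
[0.711  0.1598 0.    ] [0.7081 0.1544 0.0418]
[0.7134 0.0913 0.    ] [0.7137 0.0893 0.0303]
[0.7187 0.0227 0.    ] [0.7274 0.0227 0.0008]
[0.7089 0.0272 0.04  ] [0.7203 0.0253 0.016 ]
[0.6986 0.1455 0.04  ] [0.71   0.1539 0.0139]
```

```bash
python3 -m pendant '[[[0.1,0.6,0.4],0,1],[[0.14,0.95,0],-0.8,1],[[0.14,0.95,0],-0.8,1],[[0.14,0.95,0],-0.8,1],[[0.14,0.95,0],-0.8,1],[[0.14,0.95,0],-0.8,1],[[0.14,0.95,0],-0.8,1],[[0.14,0.95,0],-0.8,1],[[0.14,0.95,0],-0.8,1],[[0.14,0.95,0],-0.8,1],[[0.14,0.95,0],-0.8,1],[[0.14,0.95,0],-0.8,1]]';python3 -m pendant '[[[0.14,0.95,0],-0.2,1],[[0.14,0.95,0],0,1],[[0.14,0.8,0],0,1],[[0.05,0.4,0],0,1],[[0,0,0],0,1]]';python3 -c "
from h import *
snap('wrist','w15')"
```

```text
time_s: 16.52
position: [0.6084, 0.0227, 0.1668]
tool_rot: [[-0.697, 0.0, 0.717], [-0.717, -0.0, -0.697], [-0.0, -1.0, 0.0]]
ft_force: [0.1, -0.8, 0.5]
grip_width: 0.0858
time_s: 16.93
position: [0.6224, 0.1163, 0.1665]
tool_rot: [[-0.705, 0.0, 0.709], [-0.709, 0.0, -0.705], [-0.0, -1.0, -0.0]]
ft_force: [0.0, 0.1, 0.3]
grip_width: 0.0855
```

View pics/w15.png

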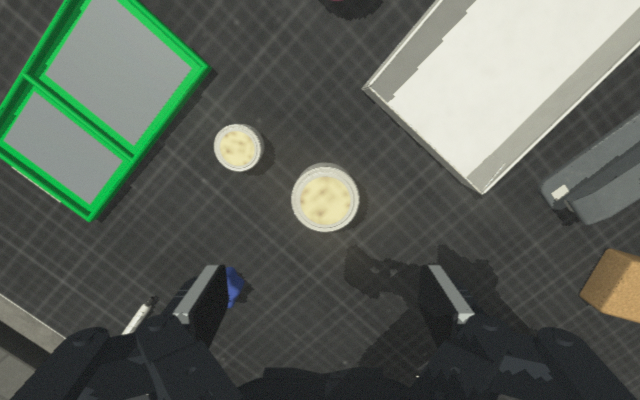

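```bash
python3 - <<'E'
from h import *
s=load('w15')
cv2.imwrite('pics/w15c.png',cv2.resize(s['im'][100:260,190:400,::-1],None,fx=3.6,fy=3.6,interpolation=cv2.INTER_CUBIC))
for u,v in ((325.5,200),(292,200),(359,200),(239,149)): print(w(s,u,v,.032).round(4))
for u,v in ((325,200),(239,149)):print(w(s,u,v).round(4))
for u,v in ((211,67),(91,220)):print(w(s,u,v,.012).round(4))
E
```

```text
[0.6219 0.1113 0.032 ]
[0.6012 0.132  0.032 ]
[0.6427 0.0907 0.032 ]
[0.602  0.1937 0.032 ]
[0.6214 0.1114 0.0308]
[0.5987 0.1947 0.0203]
[0.6315 0.2563 0.012 ]
[0.4449 0.2509 0.012 ]
```

View pics/w15c.png

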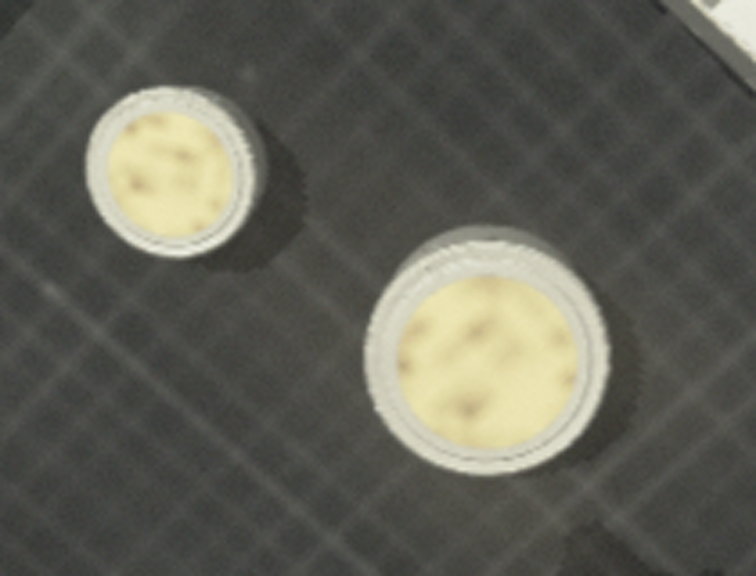

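```bash
python3 -m pendant '[[[-0.06,-0.16,-0.6],0,1],[[0,0,-1],0,1],[[0,0,-1],0,1],[[0,0,-1],0,1],[[0,0,-0.8],0,1],[[0,0,-0.5],0,1],[[0,0,-0.3],0,1],[[0,0,-0.2],0,1],[[0,0,0],0,1],[[0,0,0],0,1]]';python3 -c "
from h import *
snap('wrist','w16')"
```

```text
time_s: 17.82
position: [0.6212, 0.1089, 0.0053]
tool_rot: [[-0.708, 0.001, 0.707], [-0.707, -0.0, -0.708], [-0.001, -1.0, 0.001]]
ft_force: [-0.5, -0.1, -0.3]
grip_width: 0.0852
```

View pics/w16.png

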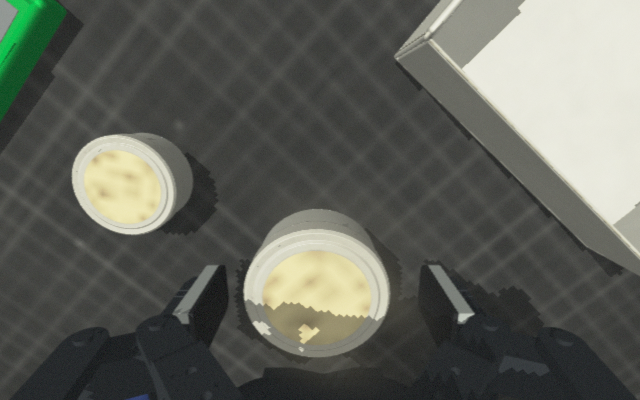

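```bash
python3 -m pendant '[[[-0.02,0.08,-0.07],0,1],[[0,0,0],0,1],[[0,0,0],0,0.7],[[0,0,0],0,0.5],[[0,0,0],0,0.5],[[0,0,0],0,0.5],[[0,0,0],0,0.5],[[0,0,0],0,0.5],[[0,0,0],0,0.5],[[0,0,0],0,0.5]]' 50;python3 -c "
from h import *
snap('wrist','w17')"
```

```text
time_s: 18.7
position: [0.6204, 0.1119, 0.0031]
tool_rot: [[-0.707, 0.001, 0.707], [-0.707, 0.0, -0.707], [-0.001, -1.0, 0.001]]
ft_force: [-1.3, 0.7, 6.4]
grip_width: 0.0585
```

View pics/w17.png

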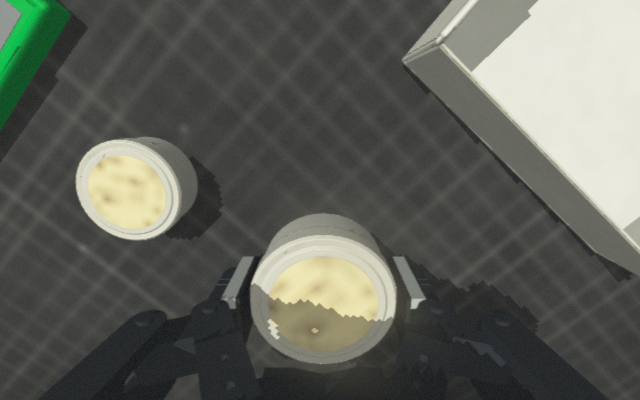

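```bash
python3 -m pendant '[[[0,0,0.3],0,0.5],[[0,0,0.6],0,0.5],[[0,0,1],0,0.5],[[0,0,1],0,0.5],[[0,0,0.8],0,0.5],[[0,0,0],0,0.5]]'; python3 -m pendant '[[[-0.1,0.4,0],0,0.5],[[-0.2,0.9,0],0,0.5],[[-0.23,0.95,0],0,0.5],[[-0.23,0.95,0],0,0.5],[[-0.23,0.95,0],0,0.5],[[-0.23,0.95,0],0,0.5],[[-0.23,0.9,0],0,0.5],[[-0.15,0.6,0],0,0.5],[[0,0,0],0,0.5]]';python3 -c "
from h import *
snap('wrist','w18')"
```

```text
time_s: 19.25
position: [0.6223, 0.1119, 0.1193]
tool_rot: [[-0.707, 0.009, 0.707], [-0.707, -0.0, -0.707], [-0.007, -1.0, 0.007]]
ft_force: [0.7, -0.7, -0.5]
grip_width: 0.0586
time_s: 20.0
position: [0.5696, 0.3138, 0.1118]
tool_rot: [[-0.704, -0.003, 0.71], [-0.71, 0.0, -0.704], [0.002, -1.0, -0.002]]
ft_force: [-0.0, 0.6, -0.5]
grip_width: 0.0588
```

View pics/w18.png

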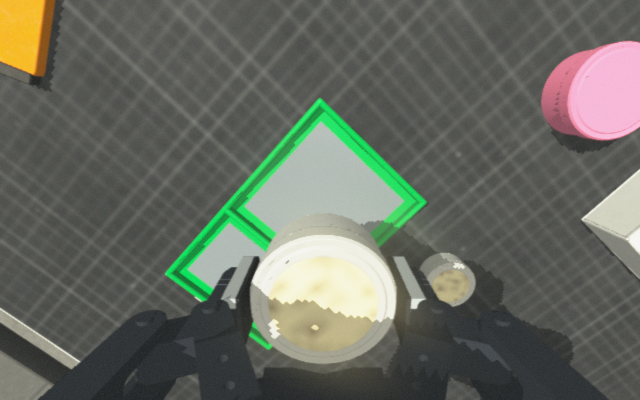

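```bash
python3 - <<'E'
from h import *
s=load('w18')
for u,v in ((321,99),(427,203),(165,273),(231,209)): print(w(s,u,v,.012).round(4))
E
```

```text
[0.6252 0.3708 0.012 ]
[0.6294 0.2599 0.012 ]
[0.4379 0.3646 0.012 ]
[0.5189 0.3624 0.012 ]
```

```bash
python3 -m pendant '[[[0,0,-0.6],0,0.5],[[0,0,-1],0,0.5],[[0,0,-0.8],0,0.5],[[0,0,-0.5],0,0.5],[[0,0,-0.3],0,0.5],[[0,0,-0.1],0,0.5],[[0,0,0],0,0.5],[[0,0,0],0,0.5],[[0,0,0],0,0.5]]';python3 -c "
from h import *
snap('wrist','w19')"
```

```text
time_s: 20.8
position: [0.5727, 0.3099, 0.0156]
tool_rot: [[-0.707, 0.002, 0.707], [-0.707, 0.001, -0.707], [-0.002, -1.0, 0.001]]
ft_force: [1.0, 0.7, -0.0]
grip_width: 0.0589
```

View pics/w19.png

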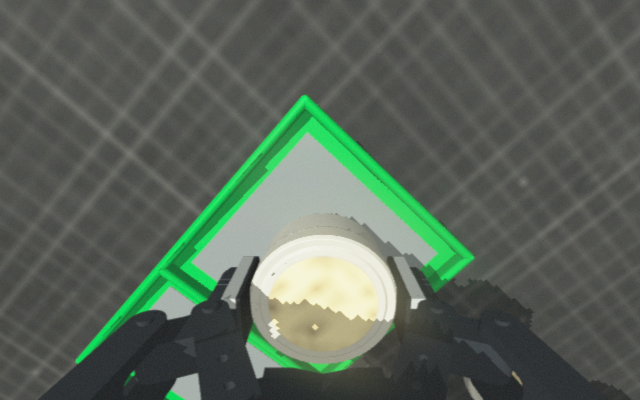

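```bash
python3 -m pendant '[[[-0.07,0.1,-0.13],0,0.5],[[0,0,-0.13],0,0.5],[[0,0,0],0,0.5],[[0,0,0],0,0.5]]'
```

```text
time_s: 21.18
position: [0.57, 0.3134, 0.0071]
tool_rot: [[-0.707, 0.001, 0.707], [-0.707, 0.001, -0.707], [-0.001, -1.0, -0.0]]
ft_force: [-1.7, 1.8, 4.4]
grip_width: 0.0584
```

Contact felt; release and rise.

```bash
python3 -m pendant '[[[0,0,0],0,0.84],[[0,0,0],0,0.84],[[0,0,0],0,0.84],[[0,0,0],0,0.84],[[0,0,0.1],0,0.9],[[0,0,0.5],0,0.95],[[0,0,1],0,1],[[0,0,1],0,1],[[0,0,1],0,1],[[0,0,1],0,1],[[0,0,1],0,1],[[0,0,0],0,1]]';python3 -c "
from h import *
snap('wrist','w20')"
```

```text
time_s: 22.18
position: [0.572, 0.3135, 0.1815]
tool_rot: [[-0.707, 0.011, 0.707], [-0.707, 0.004, -0.707], [-0.01, -1.0, 0.005]]
ft_force: [-0.1, -0.0, 0.1]
grip_width: 0.0856
```

View pics/w20.png

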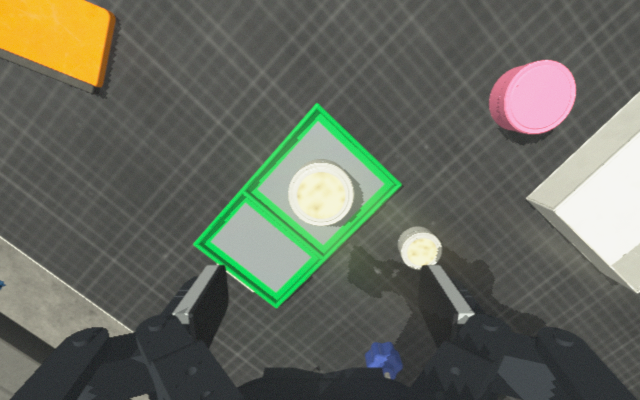

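```bash
python3 -m pendant '[[[-0.1,-0.6,0],0,1],[[-0.17,-0.95,0],0,0.9],[[-0.17,-0.95,0],0,0.7],[[-0.17,-0.95,0],0,0.7],[[-0.17,-0.95,0],0,0.7],[[-0.17,-0.95,0],0,0.7],[[-0.17,-0.95,0],0,0.7],[[-0.17,-0.95,0],0,0.7],[[-0.17,-0.95,0],0,0.7],[[-0.17,-0.95,0],0,0.7],[[-0.17,-0.95,0],0,0.7],[[-0.17,-0.95,0],0,0.7]]';python3 -m pendant '[[[-0.17,-0.95,0],0,0.7],[[-0.17,-0.95,0],0,0.7],[[-0.15,-0.8,0],0,0.7],[[-0.1,-0.4,0],0,0.7],[[0,0,0],0,0.7],[[0,0,0],0,0.7]]';python3 -c "
from h import *
snap('wrist','w21')"
```

```text
time_s: 23.23
position: [0.51, -0.0199, 0.1736]
tool_rot: [[-0.707, -0.002, 0.707], [-0.707, 0.001, -0.707], [0.001, -1.0, -0.002]]
ft_force: [1.0, 0.2, 0.2]
grip_width: 0.06
time_s: 23.73
position: [0.493, -0.1113, 0.1741]
tool_rot: [[-0.708, -0.001, 0.706], [-0.706, 0.001, -0.708], [0.0, -1.0, -0.001]]
ft_force: [0.1, -0.0, -0.4]
grip_width: 0.0596
```

View pics/w21.png

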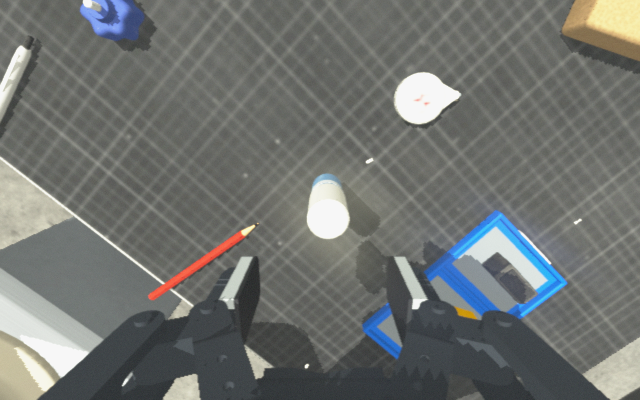

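```bash
python3 - <<'E'
from h import *
s=load('w21')
for u,v in ((328,219),(307,219),(349,219)): print(w(s,u,v,.096).round(4))
print(w(s,328,219))
E
```

```text
[ 0.4952 -0.1153  0.096 ]
[ 0.4847 -0.1048  0.096 ]
[ 0.5058 -0.1258  0.096 ]
[ 0.49522708 -0.11531655  0.09595405]
```

```bash
python3 -m pendant '[[[0.06,-0.06,-0.4],0,0.7],[[0,0,-0.8],0,0.7],[[0,0,-0.8],0,0.7],[[0,0,-0.8],0,0.7],[[0,0,-0.7],0,0.7],[[0,0,-0.5],0,0.7],[[0,0,-0.3],0,0.7],[[0,0,0],0,0.7],[[0,0,0],0,0.7]]';python3 -c "
from h import *
snap('wrist','w22')"
```

```text
time_s: 24.53
position: [0.4953, -0.1128, 0.0459]
tool_rot: [[-0.707, -0.0, 0.708], [-0.708, 0.0, -0.707], [-0.0, -1.0, -0.0]]
ft_force: [0.6, 0.3, -0.2]
grip_width: 0.0596
```

View pics/w22.png

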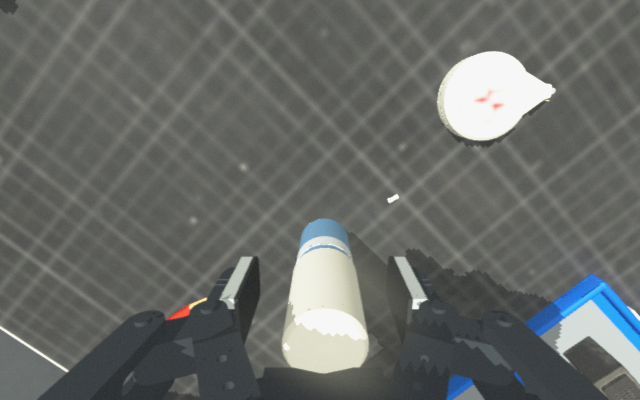

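Centred between the fingers. Close.

```bash
python3 -m pendant '[[[0,-0.04,0],0,0.7],[[0,0,0],0,0.5],[[0,0,0],0,0.3],[[0,0,0],0,0.2],[[0,0,0],0,0.2],[[0,0,0],0,0.2],[[0,0,0],0,0.2],[[0,0,0],0,0.2]]' 40; python3 -m pendant '[[[0,0,0.2],0,0.2],[[0,0,0.4],0,0.2],[[0,0,0.8],0,0.2],[[0,0,0.9],0,0.2],[[0,0,0.4],0,0.2],[[0,0,0],0,0.2]]';python3 -c "
from h import *
snap('wrist','w23'); snap('side','s23')"
```

```text
time_s: 25.25
position: [0.4953, -0.1148, 0.0462]
tool_rot: [[-0.707, 0.001, 0.707], [-0.707, -0.0, -0.707], [-0.0, -1.0, 0.001]]
ft_force: [-0.6, -0.2, 5.5]
grip_width: 0.0303
time_s: 25.75
position: [0.4961, -0.1152, 0.1294]
tool_rot: [[-0.707, 0.005, 0.707], [-0.707, -0.002, -0.707], [-0.002, -1.0, 0.005]]
ft_force: [0.1, 0.1, -0.2]
grip_width: 0.0302
```

View pics/w23.png

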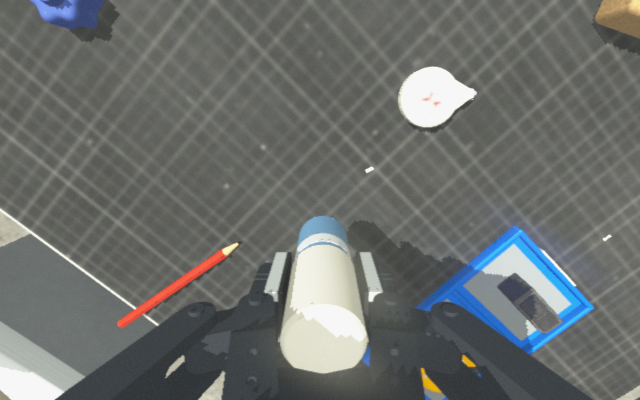

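View pics/s23.png

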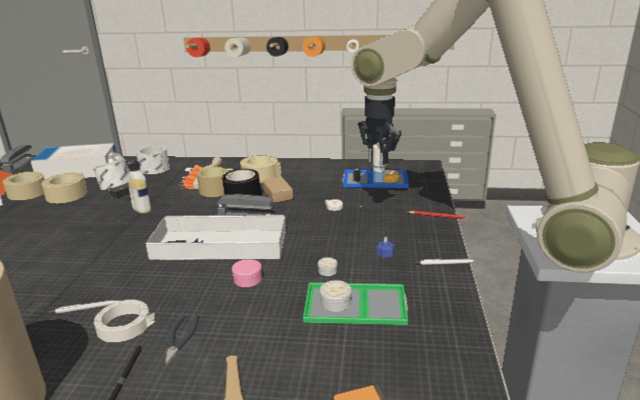

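```bash
python3 -m pendant '[[[-0.02,0.4,0],0,0.2],[[-0.04,0.8,0],0,0.2],[[-0.04,0.95,0],0,0.2],[[-0.04,0.95,0],0,0.2],[[-0.04,0.95,0],0,0.2],[[-0.04,0.95,0],0,0.2],[[-0.04,0.95,0],0,0.2],[[-0.04,0.95,0],0,0.2],[[-0.04,0.95,0],0,0.2],[[-0.04,0.95,0],0,0.2],[[-0.04,0.95,0],0,0.2],[[-0.04,0.95,0],0,0.2]]';python3 -m pendant '[[[-0.04,0.95,0],0,0.2],[[-0.04,0.95,0],0,0.2],[[-0.04,0.95,0],0,0.2],[[-0.04,0.6,0],0,0.2],[[0,0.2,0],0,0.2],[[0,0,0],0,0.2],[[0,0,0],0,0.2]]';python3 -c "
from h import *
snap('wrist','w24')"
```

```text
time_s: 26.85
position: [0.4798, 0.2083, 0.1253]
tool_rot: [[-0.707, -0.003, 0.707], [-0.707, -0.0, -0.707], [0.002, -1.0, -0.002]]
ft_force: [-0.6, 0.1, -0.3]
grip_width: 0.03
time_s: 27.43
position: [0.4758, 0.3154, 0.1257]
tool_rot: [[-0.707, -0.002, 0.707], [-0.707, -0.001, -0.707], [0.002, -1.0, -0.001]]
ft_force: [0.3, 0.2, 0.3]
grip_width: 0.0302
```

View pics/w24.png

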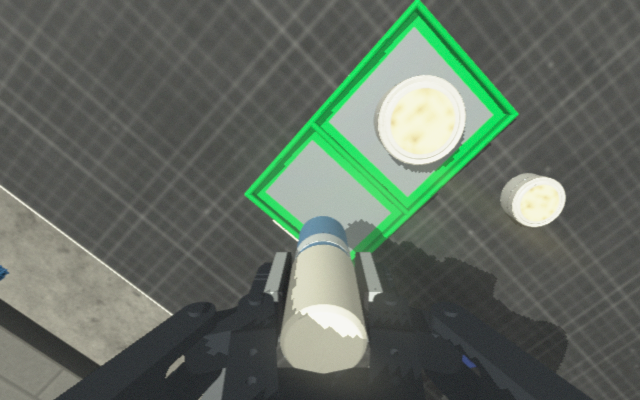

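```bash
python3 -m pendant '[[[0.03,-0.16,-0.4],0,0.2],[[0,0,-0.8],0,0.2],[[0,0,-0.6],0,0.2],[[0,0,-0.3],0,0.2],[[0,0,-0.15],0,0.2],[[0,0,0],0,0.2],[[0,0,0],0,0.2],[[0,0,0],0,0.2]]';python3 -c "
from h import *
snap('wrist','w25')"
```

```text
time_s: 28.15
position: [0.4779, 0.3111, 0.0601]
tool_rot: [[-0.707, 0.002, 0.707], [-0.707, 0.001, -0.707], [-0.002, -1.0, 0.001]]
ft_force: [-0.0, 1.2, -0.1]
grip_width: 0.0302
```

View pics/w25.png

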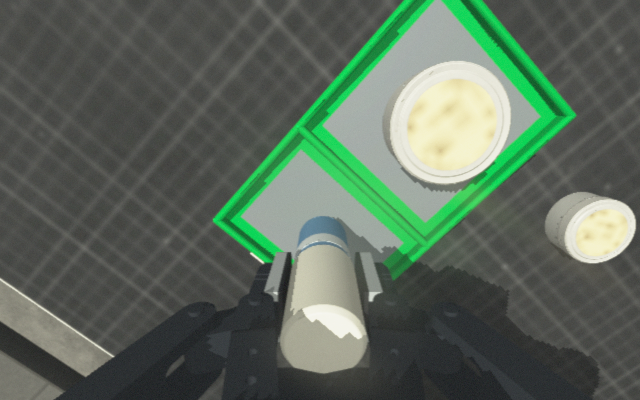

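```bash
python3 -m pendant '[[[0,0,-0.15],0,0.2],[[0,0,-0.1],0,0.2],[[0,0,-0.08],0,0.2],[[0,0,0],0,0.2],[[0,0,0],0,0.2],[[0,0,0],0,0.2]]'
```

```text
time_s: 28.7
position: [0.4775, 0.3112, 0.0502]
tool_rot: [[-0.707, 0.001, 0.707], [-0.707, 0.0, -0.707], [-0.001, -1.0, 0.0]]
ft_force: [-3.3, -0.8, 9.5]
grip_width: 0.0301
```

```bash
python3 -m pendant '[[[0,0,0],0,0.45],[[0,0,0],0,0.55],[[0,0,0],0,0.6],[[0,0,0],0,0.6],[[0,0,0],0,0.6],[[0,0,0.2],0,0.6],[[0,0,0.6],0,0.6],[[0,0,1],0,0.6],[[0,0,1],0,0.6],[[0,0,1],0,0.7],[[0,0,1],0,0.7],[[0,0,0],0,0.7]]';python3 -c "
from h import *
snap('wrist','w26');snap('top','t26');snap('side','s26')
s=load('s26');cv2.imwrite('pics/s26c.png',cv2.resize(s['im'][150:340,280:480,::-1],None,fx=3,fy=3,interpolation=cv2.INTER_CUBIC))"
```

```text
time_s: 29.7
position: [0.4792, 0.3118, 0.1997]
tool_rot: [[-0.707, 0.01, 0.707], [-0.707, 0.004, -0.707], [-0.01, -1.0, 0.004]]
ft_force: [-0.3, 0.4, 0.6]
grip_width: 0.0598
```

View pics/w26.png

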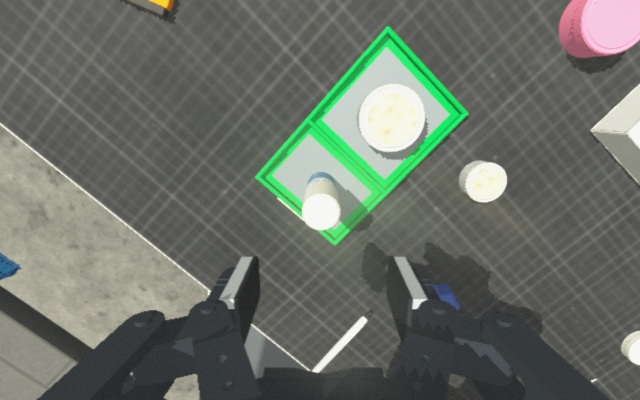

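View pics/s26c.png

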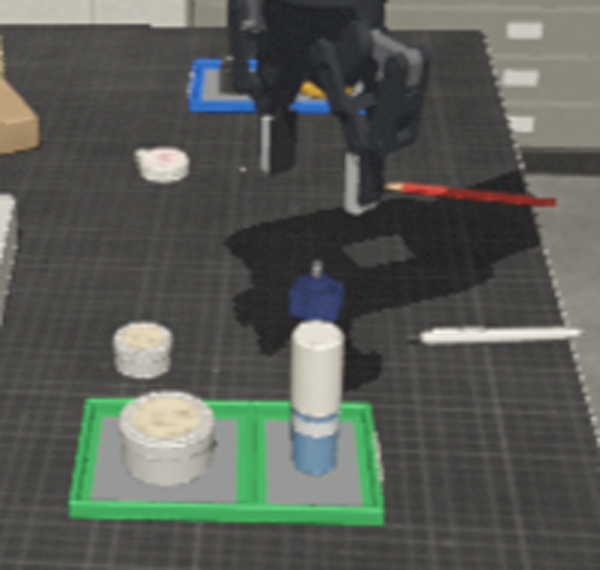

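View pics/t26.png

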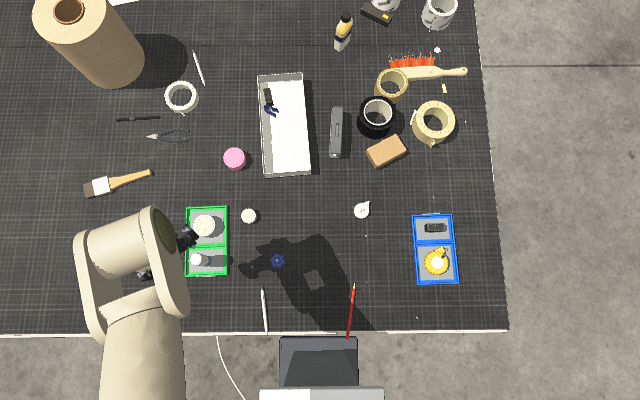

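```bash
python3 - <<'E'
from h import *
s=load('t26')
cv2.imwrite('pics/t26c.png',cv2.resize(s['im'][200:295,400:470,::-1],None,fx=6,fy=6,interpolation=cv2.INTER_CUBIC))
for n,u,v in (('meas',436,262),('m',430,257),('m',444,268),('m',431,268),('case',430,228),('case',441,229)): print(n,w(s,u,v).round(4))
s=load('w26')
for n,u,v in (('tin',390,118),('tin',372,118),('tin',408,118),('tin',390,100),('glue',321,210)): print(n,w(s,u,v).round(4))
E
```

```text
meas [ 0.4655 -0.3079  0.0279]
m [ 0.479  -0.2939  0.0244]
m [ 0.4497 -0.3293  0.0239]
m [ 0.45   -0.2942  0.0257]
case [ 0.5559 -0.297   0.0329]
case [ 0.5528 -0.3262  0.0337]
tin [0.5698 0.3142 0.0341]
tin [0.5581 0.3259 0.0355]
tin [0.581  0.303  0.0357]
tin [0.58   0.3258 0.0345]
glue [0.4788 0.3116 0.1004]
```

View pics/t26c.png

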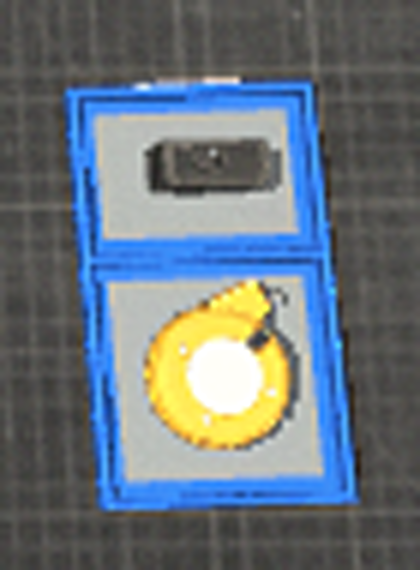

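All heights match items resting on the 4 mm floors (measure 24–28, case 33, tin 34–36, glue 100 mm), and everything lies inside its bay.

```bash
python3 -c "
from rig import env
print(env.observe()['time_s'],env.close_job())"
```

```text
the job is handed in; nothing more can be done
29.85 None
```

Both kits are made up and the job is handed in, at about 30 s of the 112 s allowed.

- **Order:** I placed the tape measure, then the blade case in the blue tray, then the tin and the glue stick in the green tray. I took the larger of the two cream-topped tins and left the small one and the pink one. I never touched the knob or the reel.
- **Last checks:** The pictures show each item inside its bay, the same way up as before, with the glue stick standing. The tops measured about 24–28 mm (measure), 33 mm (case), 34–36 mm (tin) and 100 mm (glue stick). All agree with flat seating on the 4 mm floors. The highest wrist force I read was about 9.5 N, and the gripper was clear at the end.
- **Problems:** My first grip on the tape measure caught only its top edge, so I opened, went 8 mm lower and took it again. The top and wrist cameras disagreed by 3–4 mm on some positions. I used the wrist camera for the picks and allowed for this in the placements.

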